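# Pop and open a spring-lid vial holder

### The arm

A 6-joint arm with a two-finger parallel gripper is mounted at the origin on a cart in front of the work surface, level with it; the furniture and walls round the work are solid. World frame = base frame: x ahead of the robot, y to its left, z up, the work surface at z = 0. Lengths are in mm, angles in degrees, forces in N, time in s.
With the tool pointing down it reaches from about 300 to 850 mm from the base axis. Payload 4.2 kg.
Tool frame: the origin (TCP) lies on the centre line of the jaws, within the pads' length; the fingertips stand 14 mm ahead of it and the grasp point (between the pads) lies 5 mm behind it; z points along the fingers, y is the line along which they close (so a half turn about z gives the same grasp; the last joint's range is limited). The gripper opens to 91 mm and grips with 3 to 60 N. Pads are 32 mm wide; open, the fingers measure 118 mm over their backs; the gripper's body (76 mm by 178 mm) begins 60 mm behind the grasp point.
Start: joints at [73.912, 18.312, 89.639, -0, 72.044, -1.146], TCP at [148.267, 555.571, 227.976] pointing down, gripper open.
Joint ranges: [-177.97, 177.97], [-48.28, 115.42], [12.27, 149.76], [-77.06, 257.06], [2.81, 150.46], [-146.56, 146.56]. Speed limits (degrees/s): [147.25, 147.25, 180, 180, 180, 180].

### API

Orientations are given as [roll, pitch, yaw] about the fixed x, y, z axes, in that order (R = Rz(yaw) Ry(pitch) Rx(roll)).
In Python, from workcell import env gives the robot as it stands.
- The arm moves only by the tool arm_command, never from a script. Its argument "motion" is a list of rows, each an object with "offset": the shift along the tool's x, y, z in m, a list of three; "spin": the turn about the tool's z in rad. In form: [{"offset": [tx, ty, tz], "spin": spin}, ...]. A call has 1 to 5 rows; each row shifts and turns the commanded pose from where the row before left it, along the tool's axes as they then stand; what a row does not reach is not made up. A row lasts 1/8 s, in which the tool goes at most 62.5 mm and 10.7 degrees, less where a joint would pass 70% of its speed; a pose out of reach is approached as far as the arm can. A call with a gripper value outside its range is refused whole. "jaw" is the finger opening in m, from 0 to 0.0912, set as the call begins (left out, the last holds). The fingers move at their own pace and stop on an object; "newtons" is the grip in N (left out, the last holds). Time passes only in rows, so rows that do not move let the fingers close. It gives the time, the measured TCP pose, the force, the opening and the grip force at its end, in the units of the state.
- env.state(): the state, without advancing time (a new reading comes with each control period).
- env.grab_frame(name): name is "scene" or "side" or "wrist"; returns (picture, depth): 420x560x3 uint8, blue, green, red; 420x560 float32, mm along the optical axis (not along the pixel's ray), 0 where there is no reading.
- env.camera_model(name): a dict with "fx", "fy", "cx", "cy" (pixels), "eye" and "rotation" of the camera in the world; the wrist camera has in their place "hand_eye" (4x4, takes a point from camera to tool coordinates, whose origin is the TCP and whose axes are the flange's). Camera axes: x right, y down, z forward; pixel columns grow to the right and rows downward; lengths in mm; the calibration is good to about 2 mm. A picture is of the moment at which its call begins: read the wrist's pose just before it. camera_model takes no time and is no camera call.
- env.job_done(): hands the job in; it is judged then, once.
Trained networks look in the newest picture that a camera, given by its name, has taken for a name from the list of things; names that differ only in an ending like _2 or _b are one class to them, and where a whole thing is asked for, a point or a joint stands for the part that bears it (a point fixed in the world has none). Each returns a list of dicts, best first, with "score" (0 to 1); they miss things now and then, are a little off and sometimes report something else, mostly with a low value. They report only what shows in the picture. A call takes as long as a camera call.
- env.boxes_of(camera, target): "bbox" ([left, top, right, bottom] in pixels, round what is visible of it).
- env.pinpoint(camera, target): "location" ([column, row] in pixels: a listed point, or the origin of a listed thing).
The state is a dict: "time_s": time; "qpos": joint angles; "qvel": joint speeds; "effort": joint torques, N m; "ee_pos": TCP position; "ee_rot": TCP orientation; "force": force on the tool from outside, world axes, zero at the start; "torque": the same for the moment, N m; "gripper_width": finger opening in mm; "gripper_force": force on a finger pad.
Only numpy, scipy, OpenCV 4.12 (cv2) and the standard library are available. Lean on these libraries where they do the work, as an engineer would, in place of code of your own. Each camera call takes 0.05 s, during which the arm holds its last target. There are 200 camera calls.

### The job

Open the white vial holder with the blue lid so that it can be loaded: press its orange release tab down until the lid springs up by itself, then push the lid on over, past upright, until it rests fully open, and move clear. Do not pick anything up: leave the two vials seated in the holder, and the jar, bottle, timer and loose vial where they stand.

Things in the scene. Friction and masses are not known exactly. Their poses are not given: they have to be found in the camera images.
- holder: White vial holder screwed to the worktop, 110 mm (x) by 100 mm (y), rim 55 mm high, with three vial wells in a row inside. Origin under its centre on the worktop; its +x points from the tab side (front) to the hinge side (back), +y to its left, z up. It does not move.
- tab_pad (a point): Middle of the top of the orange release tab, which sticks out level from the holder's front, 96 mm before its centre: 48 mm along holder x, 40 mm wide, 5 mm thick, top 46 mm above the worktop. Pressed down here it frees the lid after 5 mm (3 N), stops at 12 mm (5 N) and springs back. 34 mm behind this point it pivots, and a hook plate on it rises to 66 mm above the worktop.
- tab (a joint): Angle of the release tab (rad): 0 at rest, up to 0.35 fully pressed; the lid is freed at about 0.14.
- lid (a joint): Angle of the blue lid (rad): 0 shut and latched, about 0.75 after it has sprung up on its lifting pin (within 0.5 s), 1.57 upright, 1.92 fully open at its stop. From a little past upright it sinks to the stop by its own weight in up to 3 s and stays; before upright it falls back onto the pin. It turns easily (under 2 N at the front edge).
- lid_hinge (a point): Middle of the lid's hinge line, 52 mm behind the holder's centre and 58 mm above the worktop; the hinge line runs along holder y.
- lid_edge (a point): Middle of the lid's free front edge, half-way through its thickness, 107 mm from the hinge line. The lid is 6 mm thick and 100 mm wide. This edge stands 58 mm above the worktop when shut, about 131 mm above the worktop when sprung up, 165 mm when upright.
- vial_a: Small glass vial, red cap, 12 mm across, 34 mm high, seated in the holder's right well. Origin at the centre of its underside, 15 mm above the worktop.
- vial_b: Small glass vial, blue cap, 12 mm across, 34 mm high, seated in the holder's left well. Origin at the centre of its underside, 15 mm above the worktop.
- vial_c: Small amber vial, black cap, 12 mm across, 34 mm high, standing on the worktop beside the holder. Origin at the centre of its underside.
- jar: White jar with a green lid, 46 mm across, 55 mm high, on the worktop beside the holder. Origin at the centre of its underside.
- bottle: White reagent bottle with a blue cap, 50 mm across, 105 mm high. Origin at the centre of its underside.
- timer: White lab timer with green buttons, 56 by 66 mm, 19 mm high. Origin at the centre of its underside.

How it is judged:
By the outcome, as a careful person would: the job done as asked, in the order asked, and still so for the second after the job is handed in, with the robot touching nothing.
It also fails if it takes over 38 s, if anything falls off the work surface, if the arm or the gripper's body presses on something with over 40 N, if the wrist force passes 120 N, or if a joint passes its speed limit or range.

## Working session

There is one attempt and no reset: what is moved stays moved. The work goes in short steps, Python scripts to look and compute and a tool call to move; the robot and the scene stay as the last step left them, time stands still between calls to the robot, and variables do not carry over. Pictures are saved under pics/ and viewed, at most 10 in all, crops included, and the job is handed in when it is done.

Besides the shell and the picture viewer there is one more tool, called in YAML: its name, and indented under it one key for each argument. arm_command: Moves the arm, as the interface text tells. Its arguments: {"type":"object","properties":{"motion":{"type":"array"},"jaw":{"type":"number"},"newtons":{"type":"number"}},"required":["motion"]}

```bash
mkdir -p pics
cat > h.py <<'E'
from workcell import env
import numpy as np, cv2
from scipy.spatial.transform import Rotation as R
def look(cam):
    s=env.state(); im,d=env.grab_frame(cam); m=env.camera_model(cam)
    if 'hand_eye' in m:
        T=np.eye(4); T[:3,:3]=R.from_euler('xyz',s['ee_rot'],degrees=True).as_matrix(); T[:3,3]=s['ee_pos']
        T=T@np.array(m['hand_eye'])
    else:
        T=np.eye(4); T[:3,:3]=m['rotation']; T[:3,3]=m['eye']
    return im,d,m,T
def p3(px,z,m,T):
    "intersect pixel ray with world height z"
    r=T[:3,:3]@np.array([(px[0]-m['cx'])/m['fx'],(px[1]-m['cy'])/m['fy'],1]); o=T[:3,3]
    return o+r*(z-o[2])/r[2]
def pd(px,d,m,T):
    u,v=int(round(px[0])),int(round(px[1])); w=d[max(v-2,0):v+3,max(u-2,0):u+3]; w=w[w>0]
    if not len(w): return None
    z=np.median(w); return T[:3,3]+T[:3,:3]@(z*np.array([(px[0]-m['cx'])/m['fx'],(px[1]-m['cy'])/m['fy'],1]))
E
python3 - <<'E'
from h import *
np.set_printoptions(precision=1,suppress=True)
print(env.state())
Z=dict(holder=0,tab_pad=46,lid_hinge=58,lid_edge=58,vial_c=0,jar=0,bottle=0,timer=0)
ims=[]
for c in('scene','side'):
    im,d,m,T=look(c); ims.append(im); print(c,T[:3,3],T[:3,2])
    cv2.imwrite(f'pics/{c}0.png',im)
    for n,z in Z.items():
        for r in env.pinpoint(c,n)[:2]:
            print(n,round(r['score'],2),np.array(r['location']),p3(r['location'],z,m,T),pd(r['location'],d,m,T))
E
```

```text
{'time_s': 0.0, 'qpos': array([73.9, 18.4, 89.7,  0. , 72. , -1.1]), 'qvel': array([ 0. , -0. ,  0.1,  0.1,  0. ,  0. ]), 'effort': array([  0. , -41.2, -23.2,   0.1,   0. ,  -0. ]), 'ee_pos': array([148.1, 555.1, 227.1]), 'ee_rot': array([-179.9,   -0. ,  165.1]), 'force': array([-0. , -0.3, -0.4]), 'torque': array([ 0.,  0., -0.]), 'gripper_force': 0.0, 'gripper_width': 91.3195683923042}
scene [  66.9 -614.8  530.1] [-35.2 -35.2 -35.2]
holder 0.73 [340.1 255.1] [ -463.2 -1144.8     0. ] [-40631.  -41312.7 -40167.8]
tab_pad 0.88 [300.5 246.4] [ -417.2 -1098.8    46. ] [-32548.3 -33229.9 -32085.1]
lid_hinge 0.69 [368.6 234.1] [ -405.2 -1086.8    58. ] [-56487.4 -57169.  -56024.2]
lid_edge 0.67 [319.1 235.8] [ -405.2 -1086.8    58. ] [-37259.7 -37941.4 -36796.6]
vial_c 0.66 [330.4 293.6] [ -463.2 -1144.8     0. ] [-36830.  -37511.7 -36366.9]
jar 0.91 [372.  296.3] [ -463.2 -1144.8     0. ] [-45264.1 -45945.7 -44800.9]
timer 0.57 [193.5 204.2] [ -463.2 -1144.8     0. ] [-7581.2 -8262.8 -7118. ]
side [  57.9 -491.8 1220.9] [-40.3 -40.3 -40.3]
holder 0.59 [319.3 244.4] [-1163.  -1712.7    -0. ] [-70989.7 -71539.4 -69826.7]
tab_pad 0.92 [283.4 246.2] [-1117.  -1666.7    46. ] [-57756.4 -58306.2 -56593.5]
lid_hinge 0.79 [339.5 229.9] [-1105.  -1654.7    58. ] [-80125.2 -80674.9 -78962.2]
lid_edge 0.7 [303.2 241. ] [-1105.  -1654.7    58. ] [-64739.7 -65289.4 -63576.7]
vial_c 0.5 [314.2 283.3] [-1163.  -1712.7     0. ] [-68573.6 -69123.4 -67410.7]
jar 0.75 [343.9 280.8] [-1163.  -1712.7     0. ] [-78306.3 -78856.  -77143.4]
bottle 0.68 [241.6 150.5] [-1163.  -1712.7     0. ] [-47300.3 -47850.  -46137.3]
timer 0.65 [185.6 180.7] [-1163.  -1712.7     0. ] [-21607.1 -22156.8 -20444.1]
```

```bash
sed -i "s/T\[:3,:3\]=m\['rotation'\]/T[:3,:3]=R.from_euler('xyz',m['rotation'],degrees=True).as_matrix() if np.size(m['rotation'])==3 else m['rotation']/" h.py
python3 - <<'E'
from h import *
np.set_printoptions(precision=1,suppress=True)
Z=dict(holder=0,tab_pad=46,lid_hinge=58,lid_edge=58,vial_c=0,jar=0,bottle=0,timer=0)
ims=[]
print(env.camera_model('scene')['rotation'])
for c in('scene','side'):
    im,d,m,T=look(c); ims.append(im); print(c,T[:3,3],T[:3,2])
    for n,z in Z.items():
        for r in env.pinpoint(c,n)[:1]:
            print(n,round(r['score'],2),np.array(r['location']),p3(r['location'],z,m,T),pd(r['location'],d,m,T))
cv2.imwrite('pics/both.png',cv2.resize(np.vstack(ims)[:,:],None,fx=.7,fy=.7))
E
```

```text
[-121.5    0.9  -35.2]
scene [  66.9 -614.8  530.1] [ 0.5  0.7 -0.5]
holder 0.77 [339.9 254.2] [ 550.6 -132.4    0. ] [ 502.7 -180.2   52.5]
tab_pad 0.74 [299.1 245.5] [ 460.8 -103.3   46. ] [ 459.8 -104.7   47.3]
lid_hinge 0.94 [364.8 236.1] [ 579.8 -170.9   58. ] [ 576.2 -174.    61.3]
lid_edge 0.63 [317.2 238.9] [ 494.5 -120.2   58. ] [ 487.5 -128.3   65.8]
vial_c 0.75 [369.7 235.8] [ 652.8 -122.2    0. ] [ 650.7 -123.9    1.8]
jar 0.79 [369.4 293.8] [ 513.4 -256.     0. ] [ 499.1 -267.5   17. ]
bottle 0.9 [257.4 182.3] [586.3 262.2   0. ] [567.  229.6  19.7]
timer 0.75 [193.7 205.7] [379.6 250.3   0. ] [369.5 222.5  17.1]
side [  57.9 -491.8 1220.9] [ 0.3  0.4 -0.9]
holder 0.81 [319.1 244.5] [ 540.4 -137.1    0. ] [ 515.7 -155.3   62.5]
tab_pad 0.69 [283.9 244.2] [453.  -90.8  46. ] [452.4 -91.3  47.5]
lid_hinge 0.75 [340.7 229.5] [ 590.2 -158.7   58. ] [ 590.  -158.9   58.6]
lid_edge 0.56 [304.7 241.2] [ 495.5 -123.1   58. ] [ 493.3 -125.    63.9]
vial_c 0.41 [313.2 283.4] [ 452.6 -208.6    0. ] [ 448.1 -211.8   13.7]
jar 0.82 [343.1 281.7] [ 515.  -255.3    0. ] [ 499.6 -263.2   41.1]
bottle 0.83 [240.3 145.3] [585.  258.9   0. ] [565.5 231.   45.3]
timer 0.56 [188.8 184.4] [384.3 245.5   0. ] [379.8 235.3  17. ]
```

View pics/scene0.png

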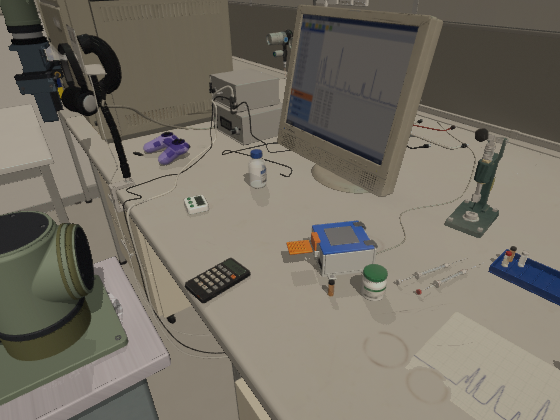

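View pics/side0.png

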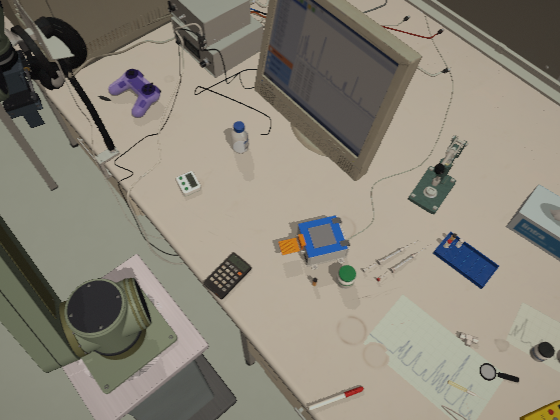

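The holder's orange tab is at scene pixel (299,246) and side pixel (284,244), and the blue lid is shut at scene (343,236). The tab points towards the robot, the jar and amber vial stand to its right, and the monitor is behind. I'll move over for a close look.

arm_command:
  motion:
    - {"offset": [-0.034,-0.042,0],"spin": 0}
    - {"offset": [-0.034,-0.042,0],"spin": 0}
    - {"offset": [-0.034,-0.042,0],"spin": 0}
    - {"offset": [-0.034,-0.042,0],"spin": 0}
    - {"offset": [-0.034,-0.042,0],"spin": 0}
  jaw: 0

```text
time_s: 2.42
ee_pos: [258.9, 307.3, 228.2]
ee_rot: [180.0, 0.0, 165.1]
force: [0.5, -0.5, 0.7]
gripper_width: 44.0
gripper_force: 0.0
```

arm_command:
  motion:
    - {"offset": [-0.034,-0.042,0],"spin": 0}
    - {"offset": [-0.034,-0.042,0],"spin": 0}
    - {"offset": [-0.034,-0.042,0],"spin": 0}
    - {"offset": [-0.034,-0.042,0],"spin": 0}
    - {"offset": [-0.034,-0.042,0],"spin": 0}

```text
time_s: 3.05
ee_pos: [369.0, 60.5, 228.3]
ee_rot: [180.0, 0.1, 165.1]
force: [0.2, 0.6, 0.3]
gripper_width: 0.7
gripper_force: 0.0
```

arm_command:
  motion:
    - {"offset": [-0.034,-0.042,0],"spin": 0}
    - {"offset": [-0.034,-0.042,0],"spin": 0}
    - {"offset": [0,0,0],"spin": 0.1}
    - {"offset": [0,0,0],"spin": 0.1}
    - {"offset": [0,0,0],"spin": 0}

```text
time_s: 3.68
ee_pos: [412.5, -36.8, 228.0]
ee_rot: [180.0, 0.0, 153.6]
force: [0.4, -0.6, 0.4]
gripper_width: 0.7
gripper_force: 0.0
```

Run:
```python
from h import *
np.set_printoptions(precision=1,suppress=True)
s=env.state(); print(s['time_s'],s['ee_pos'],s['ee_rot'],s['qpos'],s['gripper_width'])
Z=dict(tab_pad=46,lid_hinge=58,lid_edge=58,holder=0,jar=0,vial_c=0)
for c in('wrist','scene','side'):
    im,d,m,T=look(c)
    if c=='wrist':
        print(T); cv2.imwrite('pics/w1.png',im)
    for n,z in Z.items():
        for r in env.pinpoint(c,n)[:1]:
            print(c,n,round(r['score'],2),np.array(r['location']),p3(r['location'],z,m,T),pd(r['location'],d,m,T))
    # orange tab / blue lid masks
    hsv=cv2.cvtColor(im,cv2.COLOR_BGR2HSV)
    v,u=np.mgrid[:420,:560]; P=np.stack([(u-m['cx'])/m['fx']*d,(v-m['cy'])/m['fy']*d,d],-1)@T[:3,:3].T+T[:3,3]
    near=(d>0)&(np.hypot(P[...,0]-520,P[...,1]+130)<130)&(P[...,2]>30)
    for nm,lo,hi,zt in(('orange',(5,150,100),(22,255,255),46),('blue',(100,150,60),(125,255,255),61)):
        k=near&(cv2.inRange(hsv,lo,hi)>0)
        if k.sum()>50:
            r=cv2.minAreaRect(P[k][:,:2].astype(np.float32)); print(c,nm,k.sum(),r,np.median(P[k][:,2]))
    # monitor clearance: points in holder frame
    a=np.radians(-27); q=P-np.array([542,-140,0]); hx=q[...,0]*np.cos(a)+q[...,1]*np.sin(a); hy=-q[...,0]*np.sin(a)+q[...,1]*np.cos(a)
    k=(d>0)&(P[...,2]>100)&(P[...,2]<400)&(hx>60)&(abs(hy)<120)
    if k.sum(): print(c,'behind: min hx',hx[k].min(), np.percentile(hx[k],5))
```

```text
3.675 [412.5 -36.8 228. ] [180.    0.  153.6] [ -6.7   3.6 108.6   0.   67.7 -70.3] 0.7187724473584841
[[  0.4   0.9   0.3 337.3]
 [  0.9  -0.4  -0.1   0.4]
 [ -0.    0.3  -1.  384.7]
 [  0.    0.    0.    1. ]]
wrist tab_pad 0.94 [248.2 247.9] [ 454.9 -100.6   46. ] [ 455.  -100.6   45.7]
wrist holder 0.59 [178.6 311.7] [ 517.4 -260.    -0. ] [372.4 -50.4 309.7]
wrist jar 0.68 [183.5 312.5] [ 521.9 -254.     0. ] [373.2 -49.1 309.9]
wrist vial_c 0.7 [180.4 263.8] [ 449.4 -214.3   -0. ] [ 446.6 -209.     9.4]
wrist orange 900 ((460.3245849609375, -103.50138092041016), (37.63796615600586, 52.29342269897461), 63.350765228271484) 46.09578758254409
scene tab_pad 0.81 [298.8 244.9] [ 461.6 -101.3   46. ] [ 460.6 -102.6   47.2]
scene lid_hinge 0.97 [367.1 235.9] [ 584.1 -173.2   58. ] [ 582.3 -174.7   59.6]
scene lid_edge 0.56 [318.6 240.7] [ 492.9 -126.7   58. ] [ 487.7 -132.6   63.7]
scene holder 0.56 [339.4 253.3] [ 551.9 -129.4    0. ] [ 501.4 -179.9   55.1]
scene jar 0.94 [368.4 294.2] [ 511.1 -255.6    0. ] [ 498.1 -266.2   15.6]
scene vial_c 0.48 [330.3 292.3] [ 456. -209.    0.] [ 
[... 433 characters left out ...]
 0.63 [342.1 231.3] [ 589.3 -164.8   58. ] [ 591.1 -163.7   54.1]
side lid_edge 0.62 [301.6 241.3] [ 489.2 -118.1   58. ] [ 486.3 -120.7   66. ]
side holder 0.95 [319.1 246.5] [ 536.3 -141.4    0. ] [ 511.1 -159.9   64.2]
side jar 0.6 [345.1 279.8] [ 522.7 -254.9    0. ] [ 501.9 -265.4   54.5]
side vial_c 0.59 [311.9 283. ] [ 450.8 -205.6    0. ] [ 446.5 -208.7   13.2]
side orange 318 ((460.7642822265625, -102.7640380859375), (40.21766662597656, 74.81999969482422), 66.84573364257812) 48.49405226404929
side blue 765 ((538.8353271484375, -141.84548950195312), (101.01132202148438, 104.20686340332031), 64.43836212158203) 62.96767194594804
side behind: min hx 253.70697068735714 258.89199184729813
```

View pics/w1.png

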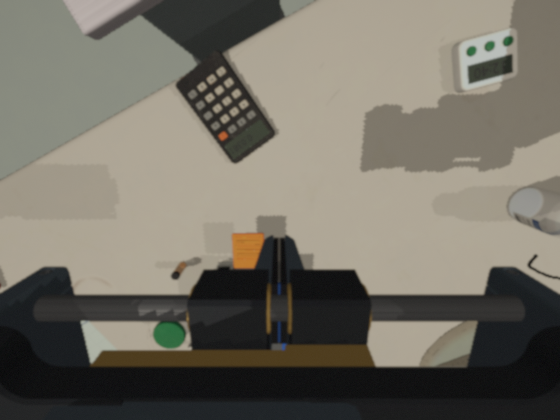

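The wrist view shows the orange tab at pixel (248,248), partly behind the fingers, and it agrees with the other cameras. The holder yaw is about -26° and the pad is near (454,-101). The tool is already aligned, and the monitor is 250 mm behind the holder.

arm_command:
  motion:
    - {"offset": [-0.03,-0.0195,0],"spin": 0}
    - {"offset": [-0.03,-0.0195,0],"spin": 0}
    - {"offset": [0,0,0.05],"spin": 0}
    - {"offset": [0,0,0.05],"spin": 0}
    - {"offset": [0,0,0.045],"spin": 0}

```text
time_s: 5.35
ee_pos: [448.8, -98.3, 81.5]
ee_rot: [180.0, 0.0, 153.6]
force: [-0.4, 0.4, -0.3]
gripper_width: 0.2
gripper_force: 0.0
```

arm_command:
  motion:
    - {"offset": [0,0,0.012],"spin": 0}
    - {"offset": [0,0,0.006],"spin": 0}
    - {"offset": [0,0,0.004],"spin": 0}
    - {"offset": [0,0,0.003],"spin": 0}
    - {"offset": [0,0,0],"spin": 0}

```text
time_s: 5.98
ee_pos: [449.7, -98.3, 58.8]
ee_rot: [180.0, 0.1, 153.6]
force: [0.7, 0.5, 2.1]
gripper_width: 0.5
gripper_force: 1.0
```

arm_command:
  motion:
    - {"offset": [0,0,0.002],"spin": 0}
    - {"offset": [0,0,0.002],"spin": 0}
    - {"offset": [0,0,0.001],"spin": 0}
    - {"offset": [0,0,0],"spin": 0}

```text
time_s: 6.48
ee_pos: [449.4, -98.2, 53.4]
ee_rot: [180.0, 0.1, 153.6]
force: [-0.6, 1.2, 6.7]
gripper_width: 0.1
gripper_force: 3.3
```

Run:
```python
from h import *
np.set_printoptions(precision=1,suppress=True)
im,d,m,T=look('scene'); cv2.imwrite('pics/s2.png',cv2.resize(im[130:330,200:460],None,fx=2.5,fy=2.5))
for n in('lid_edge','tab_pad'):
    for r in env.pinpoint('scene',n)[:1]: print(n,r,pd(r['location'],d,m,T))
print(env.state()['ee_pos'],env.state()['force'])
```

```text
lid_edge {'location': [325.5, 212.1], 'score': 0.77} [ 513.4 -120.5  116. ]
tab_pad {'location': [300.4, 248.3], 'score': 0.67} [ 456.4 -113.4   47. ]
[449.4 -98.2  53.4] [-0.6  1.2  7.1]
```

View pics/s2.png

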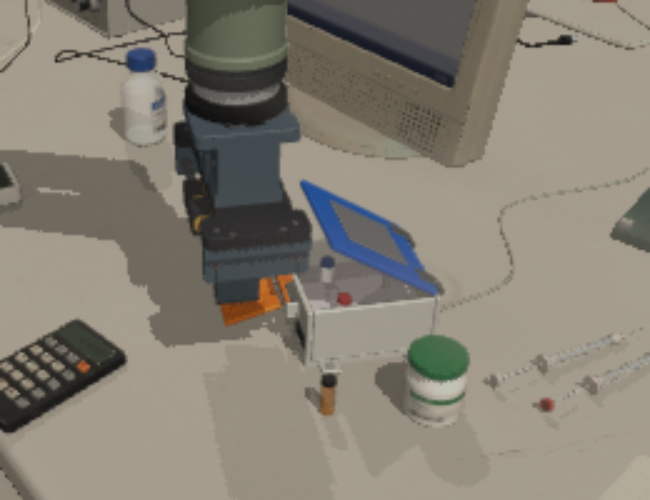

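The lid has sprung up: its front edge is at crop pixel (303,183), the tab is pressed, and both vials are seated. I'll lift, then push the lid over.

arm_command:
  motion:
    - {"offset": [0,0,-0.02],"spin": 0}
    - {"offset": [0,0,-0.03],"spin": 0}
    - {"offset": [0,0,-0.029],"spin": 0}
    - {"offset": [-0.025,0,0],"spin": 0}
    - {"offset": [-0.025,0,0],"spin": 0}

```text
time_s: 7.25
ee_pos: [494.1, -120.7, 132.2]
ee_rot: [180.0, 0.0, 153.6]
force: [-0.1, 0.2, -0.4]
gripper_width: 0.4
gripper_force: 0.0
```

arm_command:
  motion:
    - {"offset": [-0.01,0,0],"spin": 0}
    - {"offset": [-0.01,0,0],"spin": 0}
    - {"offset": [-0.01,0,0],"spin": 0}
    - {"offset": [-0.01,0,0],"spin": 0}
    - {"offset": [-0.01,0,0],"spin": 0}

```text
time_s: 7.88
ee_pos: [539.3, -143.0, 132.0]
ee_rot: [180.0, 0.0, 153.6]
force: [-0.2, 0.3, 0.3]
gripper_width: 0.1
gripper_force: 0.3
```

arm_command:
  motion:
    - {"offset": [-0.01,0,0],"spin": 0}
    - {"offset": [-0.01,0,0],"spin": 0}
    - {"offset": [-0.01,0,0],"spin": 0}
    - {"offset": [-0.005,0,0],"spin": 0}
    - {"offset": [0,0,0],"spin": 0}

```text
time_s: 8.5
ee_pos: [570.1, -158.4, 131.8]
ee_rot: [180.0, -0.0, 153.6]
force: [-0.1, 0.0, -0.1]
gripper_width: 0.5
gripper_force: 0.0
```

Run:
```python
from h import *
im,d,m,T=look('scene'); cv2.imwrite('pics/s3.png',cv2.resize(im[130:330,200:460],None,fx=2.5,fy=2.5))
s=env.state(); print(s['ee_pos'],s['force'],s['time_s'])
```

```text
[ 569.78213928 -158.22427245  131.78011049] [-0.34568693  0.10461213  0.23838229] 8.55
```

View pics/s3.png

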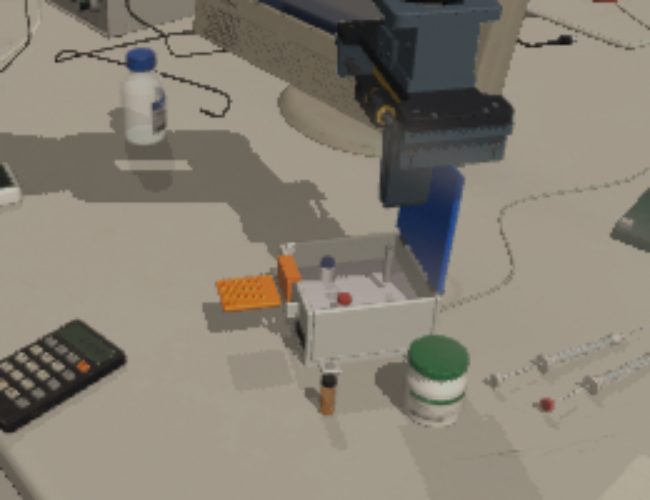

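The lid now stands about upright against the fingers (edge at crop pixel (460,172)). I'll push about 18 mm further, then back off.

arm_command:
  motion:
    - {"offset": [-0.006,0,0],"spin": 0}
    - {"offset": [-0.006,0,0],"spin": 0}
    - {"offset": [-0.006,0,0],"spin": 0}
    - {"offset": [0,0,0],"spin": 0}
    - {"offset": [0,0,0],"spin": 0}

```text
time_s: 9.18
ee_pos: [585.9, -166.2, 131.8]
ee_rot: [180.0, -0.0, 153.6]
force: [0.2, -1.1, 0.6]
gripper_width: 0.3
gripper_force: 0.0
```

arm_command:
  motion:
    - {"offset": [0,0,0],"spin": 0}
    - {"offset": [0,0,0],"spin": 0}
    - {"offset": [0.02,0,0],"spin": 0}
    - {"offset": [0.05,0,0],"spin": 0}
    - {"offset": [0.06,0,0],"spin": 0}

```text
time_s: 9.8
ee_pos: [468.8, -108.0, 131.8]
ee_rot: [180.0, 0.0, 153.6]
force: [-0.5, -0.0, 0.3]
gripper_width: 0.2
gripper_force: 0.0
```

arm_command:
  motion:
    - {"offset": [0.06,0,0],"spin": 0}
    - {"offset": [0.03,0,-0.03],"spin": 0}
    - {"offset": [0,0,-0.05],"spin": 0}
    - {"offset": [0,0,0],"spin": 0}
    - {"offset": [0,0,0],"spin": 0}

```text
time_s: 10.42
ee_pos: [388.6, -68.4, 211.7]
ee_rot: [180.0, -0.0, 153.6]
force: [0.0, -0.0, -1.3]
gripper_width: 0.2
gripper_force: 0.0
```

arm_command:
  motion:
    - {"offset": [0,0,0],"spin": 0}
    - {"offset": [0,0,0],"spin": 0}
    - {"offset": [0,0,0],"spin": 0}
    - {"offset": [0,0,0],"spin": 0}
    - {"offset": [0,0,0],"spin": 0}

```text
time_s: 11.05
ee_pos: [388.9, -68.4, 211.8]
ee_rot: [180.0, -0.0, 153.6]
force: [-0.1, -0.2, -0.1]
gripper_width: 0.4
gripper_force: 0.0
```

arm_command:
  motion:
    - {"offset": [0,0,0],"spin": 0}
    - {"offset": [0,0,0],"spin": 0}
    - {"offset": [0,0,0],"spin": 0}
    - {"offset": [0,0,0],"spin": 0}
    - {"offset": [0,0,0],"spin": 0}

```text
time_s: 11.68
ee_pos: [388.9, -68.4, 211.9]
ee_rot: [180.0, -0.0, 153.6]
force: [0.6, 0.5, 0.2]
gripper_width: 0.3
gripper_force: 0.0
```

arm_command:
  motion:
    - {"offset": [0,0,0],"spin": 0}
    - {"offset": [0,0,0],"spin": 0}
    - {"offset": [0,0,0],"spin": 0}
    - {"offset": [0,0,0],"spin": 0}
    - {"offset": [0,0,0],"spin": 0}

```text
time_s: 12.3
ee_pos: [388.9, -68.4, 211.9]
ee_rot: [180.0, -0.0, 153.6]
force: [-0.7, 0.2, 0.5]
gripper_width: 0.3
gripper_force: 0.0
```

Run:
```python
from h import *
np.set_printoptions(precision=1,suppress=True)
im,d,m,T=look('scene'); cv2.imwrite('pics/s4.png',cv2.resize(im[130:330,200:460],None,fx=2.5,fy=2.5))
v,u=np.mgrid[:420,:560]; P=np.stack([(u-m['cx'])/m['fx']*d,(v-m['cy'])/m['fy']*d,d],-1)@T[:3,:3].T+T[:3,3]
k=(cv2.inRange(cv2.cvtColor(im,cv2.COLOR_BGR2HSV),(100,150,60),(125,255,255))>0)&(d>0)&(np.hypot(P[...,0]-590,P[...,1]+165)<110)&(P[...,2]>65)
q=P[k]-[540,-143.6,0]; hx=q[:,0]*.9-q[:,1]*.436; print(k.sum(),'tilt',np.polyfit(q[:,2],hx,1),q[:,2].max())
s=env.state(); print(s['ee_pos'],s['force'],s['time_s'])
```

```text
573 tilt [ 0.4 29.9] 160.17746452179807
[388.9 -68.4 211.9] [-0.4  0.5  0.1] 12.35
```

View pics/s4.png

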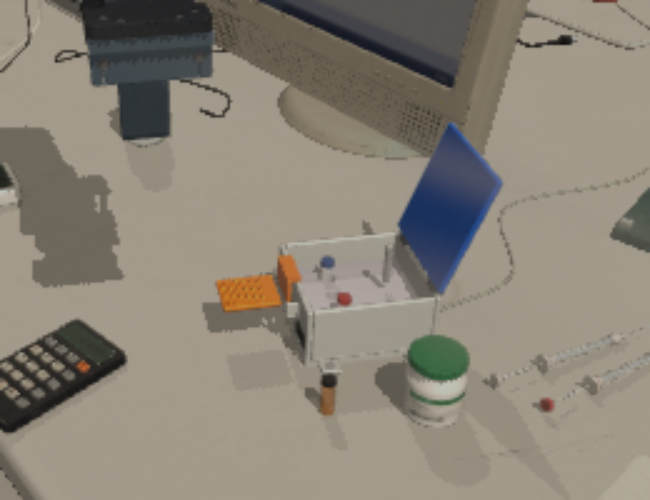

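The lid leans back at its stop, about 1.93 rad (top edge at crop pixels (452,127) to (498,183)). The vials are still seated, the other things are undisturbed, and the arm is clear.

```bash
python3 -c "
from workcell import env
print(env.job_done())"
```

```text
the job is handed in; nothing more can be done
None
```

The holder is open: I pressed the tab, the lid sprang up, and I pushed it over to rest at its stop; the vials and other items are where they were, the arm is clear, and the job was handed in at about 12.4 s.

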